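Release a ratchet vice and stand the part on the scanning turntable

ROBOT

A 6-joint arm with a two-finger parallel gripper is mounted at the origin on the work surface. World frame = base frame: x ahead of the robot, y to its left, z up, the work surface at z = 0. Lengths are in m, angles in rad, forces in N, time in s.
With the tool pointing down it reaches from about 0.4 to 0.825 m from the base axis. Payload 7 kg.
Tool frame: the origin (TCP) lies at the centre of the arm's flange, where the gripper is bolted on; the fingertips stand 178 mm ahead of it and the grasp point (between the pads) lies 159 mm ahead of it; z points along the fingers, y is the direction in which the jaws open and shut (so a half turn about z gives the same grasp; the last joint's range is limited). The gripper opens to 88 mm and grips with 3 to 60 N. Pads are 19 mm wide; open, the fingers measure 130 mm over their backs; the gripper's body (78 mm by 193 mm) begins 47 mm behind the grasp point.
Start: joints at [-1.059, 0.359, 0.012, 0, -1.224, -0.288], TCP at [0.15, -0.658, 0.405] pointing down, gripper open.
Joint ranges: [-3.07, 3.07], [-1.43, 2.12], [-1.02, 1.25], [-3.03, 1.67], [-3.05, -0], [-3.03, 3.03]. Speed limits (rad/s): [2.39, 2.39, 3.01, 3.14, 3.14, 3.14].

INTERFACE

Orientations are given as [roll, pitch, yaw] about the fixed x, y, z axes, in that order (R = Rz(yaw) Ry(pitch) Rx(roll)).
In Python, from station import * gives the robot as it stands.
- The arm moves only by the tool send_rows, never from a script. Its argument "motion" is a list of rows, each an object with "offset": the shift along the tool's x, y, z in cm, a list of three; "turn": the turn about the tool's z in degrees. In form: [{"offset": [x, y, z], "turn": turn}, ...]. A call has 1 to 8 rows; each row is the pose to reach, as a shift and turn from the pose commanded when the call began, along the tool's axes at that moment; what a row does not reach only later rows make up. A row lasts 1/10 s, in which the tool goes at most 50 mm and 8.59 degrees, less where a joint would pass 70% of its speed; a pose out of reach is approached as far as the arm can. A call with a gripper value outside its range is refused whole. "hand" is the opening, from -1 (shut) to 1 (fully open), set as the call begins (left out, the last holds). The fingers move at their own pace and stop on an object; "squeeze" is the grip in N (left out, the last holds). Time passes only in rows, so rows that repeat a pose let the fingers close. It gives the time, the measured TCP pose, the force and the opening at its end, in the units of the state.
- get_state(): the state, without advancing time (a new reading comes with each control period).
- grab_frame(name): name is "scene" or "top"; returns a dict with "frame" (400x640x3 uint8, blue, green, red), "range_z" (400x640 float32, m along the optical axis (not along the pixel's ray), 0 where there is no reading), "vertical_fov" (degrees; the focal length in pixels is half the picture's height over the tangent of half this angle, whatever the lens; pixels are square), "cx", "cy" (the principal point, pixels), "cam_to_world" (4x4, takes a point from camera to world coordinates). Camera axes: x right, y up, looking along -z (the intrinsics and any distortion apply to the point x, -y, -z); pixel columns grow to the right and rows downward; lengths in m; the calibration is good to about 2 mm. A picture is of the moment at which its call begins.
- job_done(): hands the job in, once; it reports no verdict.
The state is a dict: "t": time; "q": joint angles; "qd": joint speeds; "joint_efforts": joint torques, N m; "eef_pos": TCP position; "ee_rot": TCP orientation; "force": force on the tool from outside, world axes, zero at the start; "moment": the same for the moment, N m; "width": finger opening in m.
Only numpy, scipy, OpenCV 4.12 (cv2) and the standard library are available. Lean on these libraries where they do the work, as an engineer would, in place of code of your own. Each camera call takes 0.05 s, during which the arm holds its last target. There are 200 camera calls.

TASK

Take the aluminium pedestal out of the ratchet vice and stand it upright in the middle of the scanning turntable, for the next scan. First let the vice off: squeeze the tab of its sprung pawl towards the grip post and, while squeezing, ease the jaw gently on towards the part until you feel the hooked pawl come off the loaded ratchet wheel (do not crush the part), then draw the jaw well back, at least 25 mm, before you lift the part out. Set the part down gently and leave the other things on the bench where they are.

Things in the scene. Friction and masses are not known exactly. Their poses are not given: they have to be found in the camera images.
- vice: Ratchet vice, fixed; base plate 130 x 300 x 12 mm. Origin at mid-length on the base's underside. Its y axis is the slide: +y closes (towards the part), -y opens; z up. On the base plate, 12 mm above the bench, the part stands between the fixed jaw (+y, sprung pad, top 72 mm above the bench) and the moving jaw (top 62 mm) on a sliding carriage that also bears ratchet wheel, pawl and post.
- wheel_hub (a point): Top of the hub of the flat ratchet wheel (60 mm across, 10 hooked teeth, upright axis) on the carriage, 54 mm above the bench. It is geared to the slide and turns as the carriage moves. The pawl's peg in its teeth keeps the carriage from opening. The part loads it: the peg is hooked under a tooth, and the pawl cannot swing out until the carriage is pushed 1.5 to 5 mm in the closing direction.
- pawl_tab (a point): Middle of the top of the pawl's upright tab, 18 x 10 mm (vice x, y), top 94 mm above the bench, free to grip from 60 mm above the bench up. Squeezed 5 mm in vice -y, towards the post (spring 3 to 7 N), it swings the pawl off the wheel; it springs back when let go. While the wheel is loaded it gives less than 1 mm, however hard it is squeezed; a light grip (20 to 40 N) is enough.
- grip_post (a point): Middle of the top of the grip post, fixed on the carriage 30 mm from the tab on its vice -y side; 18 x 10 mm, top 94 mm above the bench. Over their outer faces tab and post measure 40 mm at rest, 35 mm with the pawl off. Gripped together from above, fingers closing along vice y, they work the pawl and also move the carriage (its top 40 mm above the bench, friction 1 N).
- jaw (a joint): Opening of the moving jaw in m: 0 clamped (start), positive when drawn back (vice -y), at most 0.045; negative when pushed on towards the part. Pushing on is resisted by friction and the sprung pad behind the part: it starts to move at some 8 to 17 N and takes 4 N more at 4 mm, hard stop at 8 mm. Drawn back, the part stays, pushed up to 6 mm after the jaw by the pad.
- part: Cast aluminium bearing pedestal, 0.18 to 0.35 kg: a foot block 56 x 40 x 50 mm (x, y, z) carrying an upright round boss of 32 mm diameter from 50 to 95 mm above its underside. Origin at the centre of the underside, z up through the boss. Clamped across its y faces. The boss can be gripped from above by any two sides.
- turntable: Scanning turntable, fixed: a black base 150 mm square and a grey disc of 150 mm diameter with white dots, top face 30 mm above the bench. Origin at the centre of the underside, z up.
- scanner: Bystander: black handheld scanner lying on the bench, about 210 x 60 x 62 mm.
- phone: Bystander: phone, 72 x 148 x 9 mm.
- ball_gauge: Bystander: small white ball gauge on a foot, 48 mm across, 60 mm high.
- dot_tin: Bystander: small round tin, 64 mm across, 45 mm high.
- screwdriver: Bystander: screwdriver lying on the bench.
- mug: Bystander: white mug, 80 mm across, 95 mm high.
- mouse: Bystander: black computer mouse, 100 x 60 x 32 mm.
Not all that is in view belongs to the job. What is shaped like the turntable but red is not meant. What is shaped like the part but green is not meant.

How it is judged:
On the way:
1. the jaw is drawn back at least 20 mm while the part still stands upright in the vice (value of joint jaw above 0.02 m and z of part in the frame of vice below 0.018 m and distance of part from where it was at the start of the episode below 0.04 m and angle between part's own z axis and vertical below 0.12 rad), for 0.3 s.
At the end, for the whole second after the job is handed in: The part stands upright (within 0.08 rad) and at rest on the turntable's disc, its centre within 20 mm of the disc's centre, and the vice jaw is still drawn back at least 18 mm (horizontal distance between part and turntable below 0.02 m and z of part in the frame of turntable between 0.027 and 0.034 m and angle between part's own z axis and vertical below 0.08 rad and linear speed of part below 0.02 m/s and value of joint jaw above 0.018 m); the robot touches nothing.
It fails at once if the part is crushed in the vice (forces on it adding up to more than 60 N) (contact force between part and vice above 60 N).
It fails at once if the part is dropped or rammed onto the turntable (more than 60 N) (contact force between part and turntable above 60 N).
It fails at once if a bystander is moved by more than 30 mm (distance of any of scanner, phone, ball_gauge, dot_tin, screwdriver, mug, mouse from where it was at the start of the episode above 0.03 m).
It also fails if it takes over 56 s, if anything falls off the work surface, if the arm or the gripper's body presses on something with over 40 N, if the wrist force passes 120 N, or if a joint passes its speed limit or range.

## Working session

There is one attempt and no reset: what is moved stays moved. The work goes in short steps, Python scripts to look and compute and a tool call to move; the robot and the scene stay as the last step left them, time stands still between calls to the robot, and variables do not carry over. Pictures are saved under pics/ and viewed, about 8 in all and at most 12, crops included, and the job is handed in when it is done.

Besides the shell and the picture viewer there is one more tool, called after "Call:" as name(argument=value, ...) on one line, values as JSON. send_rows: Moves the arm, as the interface text tells. Its arguments: {"type":"object","properties":{"motion":{"type":"array"},"hand":{"type":"number"},"squeeze":{"type":"number"}},"required":["motion"]}

```bash
mkdir -p pics; ls
cat > h.py <<'E'
from station import *
import numpy as np, cv2
def grab(n,save=True):
    f=grab_frame(n)
    np.savez(n+'.npz',**f)
    return f
def load(n): return dict(np.load(n+'.npz'))
def foc(f): return f['frame'].shape[0]/2/np.tan(np.radians(float(f['vertical_fov']))/2)
def world(f,u,v):
    F=foc(f);z=float(f['range_z'][int(v),int(u)])
    p=np.array([(u-f['cx'])/F*z,-(v-f['cy'])/F*z,-z,1]);return (f['cam_to_world']@p)[:3]
def cloud(f):
    F=foc(f);z=f['range_z'];v,u=np.mgrid[:z.shape[0],:z.shape[1]]
    P=np.stack([(u-f['cx'])/F*z,-(v-f['cy'])/F*z,-z],-1)
    return P@f['cam_to_world'][:3,:3].T+f['cam_to_world'][:3,3]
def onplane(f,u,v,h):
    F=foc(f);R=f['cam_to_world'];d=R[:3,:3]@np.array([(u-f['cx'])/F,-(v-f['cy'])/F,-1]);o=R[:3,3]
    return o+d*(h-o[2])/d[2]
E
python3 - <<'E'
from h import *
for n in ['scene','top']:
    f=grab(n); cv2.imwrite(f'pics/{n}0.png',f['frame']); print(n,{k:f[k] for k in f if k not in('frame','range_z')},(f['range_z']>0).mean())
print(get_state())
E
```

```text
pics
scene {'vertical_fov': 54.746059088935496, 'cx': 313.7313226149798, 'cy': 204.49748476207358, 'cam_to_world': array([[ 0.3820248 , -0.56476241,  0.73150562,  1.39747483],
       [ 0.92410115,  0.2251387 , -0.30878735, -0.33323155],
       [ 0.00970126,  0.79394961,  0.60790616,  0.76731599],
       [ 0.        ,  0.        ,  0.        ,  1.        ]])} 0.9949453125
top {'vertical_fov': 50.76397894017041, 'cx': 319.3038639238972, 'cy': 196.074733424519, 'cam_to_world': array([[ 0.01930165,  0.99342677, -0.11283038,  0.451997  ],
       [-0.9997946 ,  0.0184804 , -0.00832011,  0.02252472],
       [-0.00618027,  0.1129678 ,  0.99357943,  1.25468508],
       [ 0.        ,  0.        ,  0.        ,  1.        ]])} 0.99592578125
{'t': 0.1, 'q': array([-1.05892807e+00,  3.59311181e-01,  1.11298712e-02, -3.04089512e-04,
       -1.22406981e+00, -2.88093032e-01]), 'qd': array([-6.81979890e-05, -1.67206145e-03,  2.58676860e-03,  5.29375671e-04,
        7.44609306e-04,  1.96474635e-03]), 'joint_efforts': array([-1.32940400e-03, -5.84162557e+01,  2.93755192e+01,  7.01550677e+00,
        1.02334734e-02, -5.53348957e-05]), 'eef_pos': array([ 0.14974319, -0.65800126,  0.40381064]), 'ee_rot': array([ 3.14011659e+00, -1.39283901e-04, -2.91792087e+00]), 'force': array([-0.64555545,  0.14834495,  0.22829653]), 'moment': array([-0.00866834,  0.02692501,  0.05098171]), 'width': 0.08812952508618817}
```

View pics/top0.png

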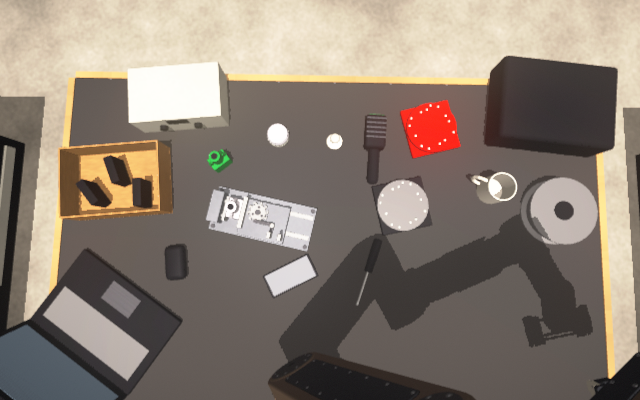

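View pics/scene0.png

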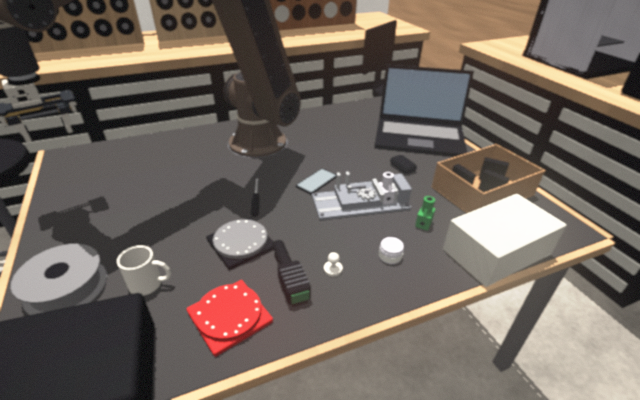

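Top view: the vice is at (262,217). Its fixed jaw and the part (boss at 231,207) are on the left, the wheel is at (257,212), and tab and post are near (272–280,230). Two things look like the turntable: grey disc (403,205) and red (432,128). The grey one is meant. Two things look like the part: grey in the vice (231,207) and green on the bench (218,158). The grey one is meant. Next are an enlarged crop and measurements.

Run:
```python
from h import *
t=load('top');s=load('scene')
a=cv2.resize(t['frame'][170:260,195:330],None,fx=5.5,fy=5.5,interpolation=cv2.INTER_CUBIC)[:, :742]
b=cv2.resize(s['frame'][155:225,300:430],None,fx=5.7,fy=5.7,interpolation=cv2.INTER_CUBIC)[:, :742]
b=b[:,:a.shape[1]];a=a[:,:b.shape[1]]
cv2.imwrite('pics/crop1.png',cv2.resize(np.vstack([a,b]),None,fx=.66,fy=.66,interpolation=cv2.INTER_AREA))
P=cloud(t)
print('bench z',np.median(P[300:330,200:250,2]))
# disc
m=(abs(P[...,2]-.03)<.008); m[:, :370]=0;m[:,435:]=0;m[:170]=0;m[240:]=0
g=t['frame'].astype(int); m2=m&(g.min(-1)>110)
c=max(cv2.findContours(m2.astype(np.uint8),0,2)[0],key=cv2.contourArea)
(cx,cy),ax,_=cv2.fitEllipse(cv2.convexHull(c)); print('disc',cx,cy,ax,onplane(t,cx,cy,.03),np.median(P[m2],0))
# height map of vice
for lo,hi in((.006,.02),(.034,.046),(.048,.058),(.059,.066),(.068,.078),(.085,.1),(.1,.115)):
    k=(P[...,2]>lo)&(P[...,2]<hi); k[:, :200]=0;k[:,325:]=0;k[:180]=0;k[255:]=0
    n,l,st,ce=cv2.connectedComponentsWithStats(k.astype(np.uint8))
    for i in range(1,n):
        if st[i,4]>12: print(lo,hi,st[i],ce[i].round(1),P[l==i].mean(0).round(4))
k=(P[...,2]>.007)&(P[...,2]<.2); k[:, :200]=0;k[:,325:]=0;k[:180]=0;k[255:]=0
c=max(cv2.findContours(k.astype(np.uint8),0,2)[0],key=cv2.contourArea);print(cv2.boxPoints(cv2.minAreaRect(c)),[onplane(t,u,v,.012).round(3) for u,v in cv2.boxPoints(cv2.minAreaRect(c))])
```

```text
bench z -0.0006124920546328738
disc 402.53369140625 205.30882263183594 (50.42915344238281, 51.39186477661133) [ 0.56851242 -0.21017023  0.03      ] [ 0.56853984 -0.21123109  0.02884168]
0.006 0.02 [ 209  187  108   65 1935] [275.6 220.6] [0.5181 0.1605 0.0114]
0.034 0.046 [ 237  199   54   45 1187] [265.6 222.4] [0.5109 0.1862 0.0394]
0.048 0.058 [244 198   5  10  15] [246.5 202.3] [0.5665 0.2407 0.0551]
0.048 0.058 [248 203  23  26 204] [258.7 214.5] [0.5324 0.2048 0.0517]
0.059 0.066 [225 197   9   8  34] [228.7 199.7] [0.5722 0.2905 0.0615]
0.059 0.066 [233 197  15  32 187] [240.3 211.5] [0.5393 0.256  0.0616]
0.059 0.066 [221 210  10  11  43] [225.1 214.7] [0.5293 0.2988 0.0618]
0.068 0.078 [206 190  19  33 344] [215.  205.9] [0.553  0.3262 0.0715]
0.085 0.1 [233 203   5  10  13] [235.8 207.8] [0.547  0.2624 0.0939]
0.085 0.1 [266 232   5   7  26] [268.1 235. ] [0.4737 0.1709 0.0924]
0.085 0.1 [277 235   5   6  22] [278.7 237.5] [0.4676 0.1415 0.093 ]
0.1 0.115 [225 202  12  11 104] [230.4 206.9] [0.548  0.2749 0.1065]
[[203.5507  227.5625 ]
 [213.5232  184.55612]
 [316.83752 208.51306]
 [306.86505 251.51944]] [array([0.493, 0.372, 0.012]), array([0.622, 0.349, 0.012]), array([0.556, 0.04 , 0.012]), array([0.429, 0.066, 0.012])]
```

View pics/crop1.png

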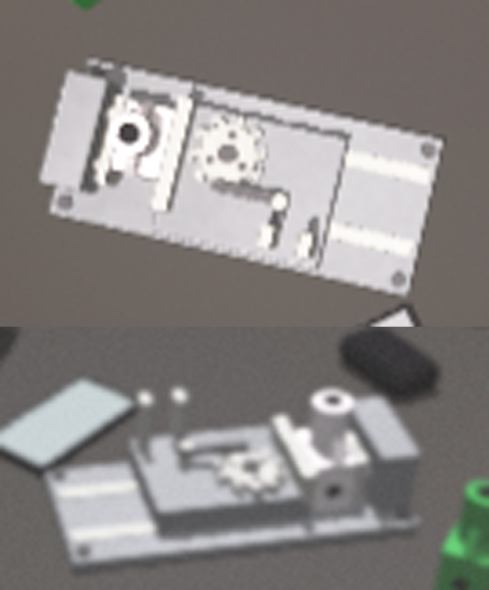

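The crop confirms it: the grey part is clamped in the vice, and the tab and post stand at top-image (268,235) and (279,237). I'll cross-check with the scene view and work out the first move.

```bash
cat >> h.py <<'E'
def go(target,yaw,s=None):
    s=s or get_state(); y=s['ee_rot'][2]; d=np.array(target)-s['eef_pos']
    x=np.array([np.cos(y),np.sin(y),0]);yy=np.array([np.sin(y),-np.cos(y),0])
    t=-np.degrees((yaw-y+np.pi)%(2*np.pi)-np.pi)
    print('offset cm',np.round([d@x*100,d@yy*100,-d[2]*100],2),'turn',round(t,1))
def st():
    s=get_state();print({k:np.round(s[k],4) for k in('t','eef_pos','ee_rot','force','width','q')})
E
python3 - <<'E'
from h import *
s=load('scene');P=cloud(s)
R=(P[...,0]>.4)&(P[...,0]<.66)&(P[...,1]>.03)&(P[...,1]<.38)
for lo,hi in((.085,.0985),(.1,.115)):
    k=R&(P[...,2]>lo)&(P[...,2]<hi)
    n,l,sa,ce=cv2.connectedComponentsWithStats(k.astype(np.uint8))
    for i in range(1,n):
        if sa[i,4]>3: print(lo,hi,sa[i],ce[i].round(1),P[l==i].mean(0).round(4),P[l==i][:,2].max())
k=(abs(P[...,2]-.03)<.006)&(np.hypot(P[...,0]-.5685,P[...,1]+.21)<.1)
c=max(cv2.findContours((k&(s['frame'].min(-1)>90)).astype(np.uint8),0,2)[0],key=cv2.contourArea)
(cx,cy),ax,_=cv2.fitEllipse(cv2.convexHull(c));print('disc',cx,cy,ax,onplane(s,cx,cy,.03),np.median(P[k][:,2]))
go([.45,-.3,.4],2.936); go([.4707,.1562,.3],2.936)
E
```

```text
0.085 0.0985 [336 173   5   5  19] [337.8 174.8] [0.4706 0.1402 0.0931] 0.09841424199004523
0.085 0.0985 [345 172   5   6  21] [347.1 174.2] [0.4774 0.1702 0.0923] 0.09791520877495385
0.085 0.0985 [382 179  11   6  39] [387.  180.9] [0.5578 0.2696 0.0921] 0.09825019096892762
0.1 0.115 [383 172  10   8  66] [387.6 175.6] [0.5518 0.2731 0.1076] 0.11176452608346932
disc 239.48675537109375 237.5463409423828 (36.216495513916016, 53.977352142333984) [ 0.57430152 -0.2114752   0.03      ] 0.03097721617993282
offset cm [-37.22  28.25   0.38] turn 24.6
offset cm [-49.36  72.27  10.38] turn 24.6
```

Call:
send_rows(motion=[{"offset": [-5,3.5,0],"turn": 3},{"offset": [-9,7,0],"turn": 9},{"offset": [-13,10.5,0],"turn": 15},{"offset": [-17,14,0],"turn": 21},{"offset": [-21,17,0],"turn": 24.6},{"offset": [-25,20.5,0],"turn": 24.6},{"offset": [-29,24,0],"turn": 24.6},{"offset": [-33,27,0],"turn": 24.6}], hand=0.5)

```text
t: 0.9
eef_pos: [0.3954, -0.3404, 0.4046]
ee_rot: [3.141, -0.0, 2.936]
force: [1.7, -0.5, 0.6]
width: 0.0655
```

```bash
python3 -c "
from h import *
st();go([.4715,.1558,.36],2.936)"
```

```text
{'t': np.float64(0.9), 'eef_pos': array([ 0.3954, -0.3404,  0.4046]), 'ee_rot': array([ 3.1414, -0.    ,  2.936 ]), 'force': array([ 1.6743, -0.4915,  0.5843]), 'width': np.float64(0.0655), 'q': array([-3.3440e-01,  1.0580e-01, -3.2230e-01, -2.0000e-04, -1.1428e+00,
       -1.4420e+00])}
offset cm [ 2.69 50.13  4.46] turn -0.0
```

Call:
send_rows(motion=[{"offset": [0,5,0],"turn": 0},{"offset": [0.5,10,0],"turn": 0},{"offset": [0.8,15,0],"turn": 0},{"offset": [1.2,20,0],"turn": 0},{"offset": [1.6,25,0],"turn": 0},{"offset": [2,30,0],"turn": 0},{"offset": [2.4,35,1],"turn": 0},{"offset": [2.7,40,2],"turn": 0}])

```text
t: 1.7
eef_pos: [0.4492, 0.0538, 0.3854]
ee_rot: [3.141, 0.001, 2.936]
force: [1.6, -0.3, -0.7]
width: 0.0661
```

```bash
python3 -c "
from h import *
st();go([.4715,.1558,.30],2.936)"
```

```text
{'t': np.float64(1.7), 'eef_pos': array([0.4492, 0.0538, 0.3854]), 'ee_rot': array([3.1406e+00, 1.0000e-03, 2.9364e+00]), 'force': array([ 1.6302, -0.2509, -0.7194]), 'width': np.float64(0.0661), 'q': array([ 5.5700e-01, -2.1000e-03, -4.8440e-01, -1.0000e-04, -1.0871e+00,
       -2.3329e+00])}
offset cm [-0.11 10.44  8.54] turn 0.0
```

Call:
send_rows(motion=[{"offset": [0,4,2],"turn": 0},{"offset": [-0.1,8,4],"turn": 0},{"offset": [-0.1,10.4,6],"turn": 0},{"offset": [-0.1,10.4,8.5],"turn": 0},{"offset": [-0.1,10.4,8.5],"turn": 0},{"offset": [-0.1,10.4,8.5],"turn": 0}])

```text
t: 2.3
eef_pos: [0.4718, 0.1532, 0.3003]
ee_rot: [-3.14, -0.001, 2.936]
force: [-0.0, -0.4, 1.0]
width: 0.0662
```

Run:
```python
from h import *
st();go([.4715,.1558,.241],2.936)
ims=[]
for n,(v0,v1,u0,u1) in {'top':(170,260,195,330),'scene':(110,225,290,430)}.items():
    f=grab(n);ims.append(cv2.resize(f['frame'][v0:v1,u0:u1],(560,int(560*(v1-v0)/(u1-u0))),interpolation=cv2.INTER_CUBIC))
im=np.vstack(ims);cv2.imwrite('pics/c2.png',cv2.resize(im,None,fx=.7,fy=.7))
```

```text
{'t': np.float64(2.3), 'eef_pos': array([0.4718, 0.1532, 0.3003]), 'ee_rot': array([-3.1401e+00, -8.0000e-04,  2.9363e+00]), 'force': array([-0.0177, -0.4323,  1.0033]), 'width': np.float64(0.0662), 'q': array([ 7.1100e-01,  1.6340e-01, -5.1850e-01,  3.0000e-04, -8.9060e-01,
       -2.4873e+00])}
offset cm [0.09 0.25 5.93] turn 0.0
```

View pics/c2.png

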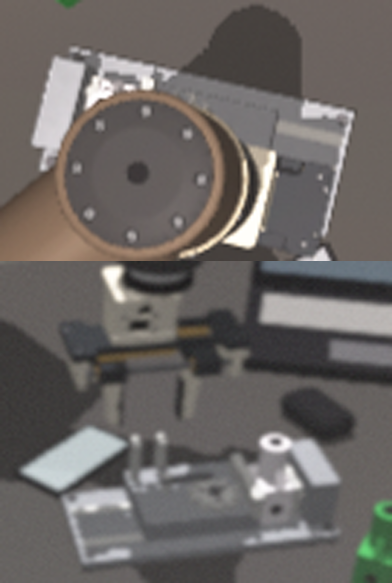

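Crop: the fingertips at (115,420) and (185,420) straddle the tab and post at (135,440) and (160,440), centred. I'll descend and grip lightly.

Call:
send_rows(motion=[{"offset": [0,0.2,2],"turn": 0},{"offset": [0,0.2,4],"turn": 0},{"offset": [0,0.2,5],"turn": 0},{"offset": [0,0.2,5.6],"turn": 0},{"offset": [0,0.2,5.6],"turn": 0}])

```text
t: 2.9
eef_pos: [0.4724, 0.1552, 0.2444]
ee_rot: [-3.141, 0.0, 2.936]
force: [-0.7, 0.5, 0.1]
width: 0.0658
```

Call:
send_rows(motion=[{"offset": [0,0,0],"turn": 0},{"offset": [0,0,0],"turn": 0},{"offset": [0,0,0],"turn": 0},{"offset": [0,0,0],"turn": 0},{"offset": [0,0,0],"turn": 0},{"offset": [0,0,0],"turn": 0},{"offset": [0,0,0],"turn": 0},{"offset": [0,0,0],"turn": 0}], hand=-0.6, squeeze=25)

```text
t: 3.7
eef_pos: [0.4724, 0.1555, 0.2446]
ee_rot: [3.141, 0.0, 2.937]
force: [-1.4, 0.4, 5.9]
width: 0.0394
```

```bash
python3 -c "
from h import *
st()"
```

```text
{'t': np.float64(3.7), 'eef_pos': array([0.4724, 0.1555, 0.2446]), 'ee_rot': array([3.1411e+00, 5.0000e-04, 2.9365e+00]), 'force': array([-1.4301,  0.3806,  5.8969]), 'width': np.float64(0.0394), 'q': array([ 7.140e-01,  2.387e-01, -5.807e-01,  2.000e-04, -7.507e-01,
       -2.490e+00])}
```

Width is 39.4 mm, so tab and post are gripped with the pawl still loaded. Now I'll push on gently (tool +y is vice +y).

Call:
send_rows(motion=[{"offset": [0,0.03,0],"turn": 0},{"offset": [0,0.06,0],"turn": 0},{"offset": [0,0.1,0],"turn": 0},{"offset": [0,0.13,0],"turn": 0},{"offset": [0,0.16,0],"turn": 0},{"offset": [0,0.16,0],"turn": 0}])

```text
t: 4.3
eef_pos: [0.4726, 0.1561, 0.2446]
ee_rot: [-3.14, -0.0, 2.936]
force: [-0.2, -6.7, 7.8]
width: 0.0387
```

Call:
send_rows(motion=[{"offset": [0,0.03,0],"turn": 0},{"offset": [0,0.06,0],"turn": 0},{"offset": [0,0.1,0],"turn": 0},{"offset": [0,0.13,0],"turn": 0},{"offset": [0,0.16,0],"turn": 0},{"offset": [0,0.16,0],"turn": 0}])

```text
t: 4.9
eef_pos: [0.4728, 0.1568, 0.2446]
ee_rot: [-3.138, -0.0, 2.936]
force: [0.3, -11.9, 9.9]
width: 0.0393
```

Call:
send_rows(motion=[{"offset": [0,0.03,0],"turn": 0},{"offset": [0,0.06,0],"turn": 0},{"offset": [0,0.1,0],"turn": 0},{"offset": [0,0.13,0],"turn": 0},{"offset": [0,0.16,0],"turn": 0},{"offset": [0,0.16,0],"turn": 0}])

```text
t: 5.5
eef_pos: [0.473, 0.1579, 0.2446]
ee_rot: [-3.137, -0.001, 2.936]
force: [1.8, -14.4, 9.8]
width: 0.0389
```

Call:
send_rows(motion=[{"offset": [0,0.03,0],"turn": 0},{"offset": [0,0.06,0],"turn": 0},{"offset": [0,0.1,0],"turn": 0},{"offset": [0,0.13,0],"turn": 0},{"offset": [0,0.16,0],"turn": 0},{"offset": [0,0.16,0],"turn": 0}])

```text
t: 6.1
eef_pos: [0.4733, 0.1593, 0.2446]
ee_rot: [-3.137, -0.001, 2.936]
force: [0.6, -15.4, 9.9]
width: 0.039
```

Call:
send_rows(motion=[{"offset": [0,0.03,0],"turn": 0},{"offset": [0,0.06,0],"turn": 0},{"offset": [0,0.09,0],"turn": 0},{"offset": [0,0.12,0],"turn": 0},{"offset": [0,0.12,0],"turn": 0}])

```text
t: 6.6
eef_pos: [0.4736, 0.1606, 0.2445]
ee_rot: [-3.137, -0.001, 2.937]
force: [1.3, -13.9, 9.7]
width: 0.0354
```

Width dropped to 35.4 mm, so the pawl is off. I'll draw back while holding the squeeze.

Call:
send_rows(motion=[{"offset": [0,-0.3,0],"turn": 0},{"offset": [0,-0.8,0],"turn": 0},{"offset": [0,-1.3,0],"turn": 0},{"offset": [0,-1.9,0],"turn": 0},{"offset": [0,-2.5,0],"turn": 0},{"offset": [0,-3.1,0],"turn": 0},{"offset": [0,-3.7,0],"turn": 0},{"offset": [0,-4.2,0],"turn": 0}])

```text
t: 7.4
eef_pos: [0.4654, 0.1218, 0.2447]
ee_rot: [3.141, 0.001, 2.937]
force: [-2.6, 2.7, 5.0]
width: 0.0351
```

Call:
send_rows(motion=[{"offset": [0,0,0],"turn": 0},{"offset": [0,0,0],"turn": 0},{"offset": [0,0,0],"turn": 0},{"offset": [0,0,0],"turn": 0}])

```text
t: 7.8
eef_pos: [0.4654, 0.1217, 0.2446]
ee_rot: [-3.141, 0.0, 2.937]
force: [-1.8, -0.9, 6.7]
width: 0.0352
```

Run:
```python
from h import *
st()
f=grab('scene');P=cloud(f)
cv2.imwrite('pics/c3.png',cv2.resize(f['frame'][130:225,300:430],None,fx=4,fy=4,interpolation=cv2.INTER_CUBIC))
k=(P[...,0]>.45)&(P[...,0]<.66)&(P[...,1]>.23)&(P[...,1]<.32)&(P[...,2]>.1)&(P[...,2]<.115);print(P[k].mean(0),k.sum())
```

```text
{'t': np.float64(7.8), 'eef_pos': array([0.4654, 0.1217, 0.2446]), 'ee_rot': array([-3.1412e+00,  3.0000e-04,  2.9370e+00]), 'force': array([-1.7922, -0.9056,  6.7326]), 'width': np.float64(0.0352), 'q': array([ 6.660e-01,  2.146e-01, -6.154e-01,  7.000e-04, -7.409e-01,
       -2.442e+00])}
[0.55131214 0.26987834 0.10790543] 64
```

View pics/c3.png

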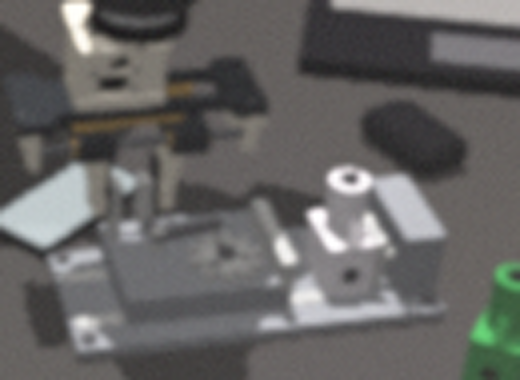

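Crop: the jaw is drawn back with a clear gap at (290,245), and the part is upright with its boss at (348,182). Release and lift.

Call:
send_rows(motion=[{"offset": [0,0,0],"turn": 0},{"offset": [0,0,0],"turn": 0},{"offset": [0,0,0],"turn": 0},{"offset": [0,0,0],"turn": 0}], hand=0.5)

```text
t: 8.25
eef_pos: [0.4652, 0.1216, 0.2441]
ee_rot: [-3.141, -0.0, 2.936]
force: [-0.8, 0.4, -0.9]
width: 0.0616
```

Call:
send_rows(motion=[{"offset": [0,0,-2],"turn": 0},{"offset": [0,0,-5],"turn": 0},{"offset": [0,0,-8],"turn": 0},{"offset": [0,0,-10],"turn": 0},{"offset": [0,0,-10],"turn": 0}])

```text
t: 8.75
eef_pos: [0.466, 0.1221, 0.3472]
ee_rot: [3.138, 0.004, 2.936]
force: [0.0, -0.3, -0.9]
width: 0.0657
```

```bash
python3 -c "
from h import *
st();go([.549,.271,.32],2.936-1.5708)"
```

```text
{'t': np.float64(8.75), 'eef_pos': array([0.466 , 0.1221, 0.3472]), 'ee_rot': array([3.138 , 0.0039, 2.9364]), 'force': array([ 0.0109, -0.2663, -0.9184]), 'width': np.float64(0.0657), 'q': array([ 6.6600e-01,  8.5100e-02, -4.8770e-01,  8.0000e-04, -9.9270e-01,
       -2.4424e+00])}
offset cm [-5.09 16.27  2.72] turn 90.0
```

Call:
send_rows(motion=[{"offset": [-1,2,0],"turn": -8},{"offset": [-2,4.5,0],"turn": -16},{"offset": [-3,7,0],"turn": -24},{"offset": [-4,9.5,0],"turn": -32},{"offset": [-5.1,12,0],"turn": -40},{"offset": [-5.1,14,0],"turn": -48},{"offset": [-5.1,16.3,0],"turn": -56},{"offset": [-5.1,16.3,0],"turn": -64}])

```text
t: 9.55
eef_pos: [0.5489, 0.273, 0.3427]
ee_rot: [3.141, -0.001, -2.223]
force: [-0.4, -0.2, -0.7]
width: 0.0657
```

Call:
send_rows(motion=[{"offset": [0,0,0],"turn": -8},{"offset": [0,0,0.5],"turn": -16},{"offset": [0,0,1],"turn": -24},{"offset": [0,0,2],"turn": -26},{"offset": [0,0,2.7],"turn": -26},{"offset": [0,0,2.7],"turn": -26}])

```text
t: 10.15
eef_pos: [0.5481, 0.2705, 0.3154]
ee_rot: [3.14, -0.002, -1.778]
force: [0.1, 0.5, -0.6]
width: 0.0657
```

Run:
```python
from h import *
st()
f=grab('scene');P=cloud(f)
k=(P[...,0]>.45)&(P[...,0]<.66)&(P[...,1]>.23)&(P[...,1]<.32)&(P[...,2]>.1)&(P[...,2]<.115);print(P[k].mean(0),k.sum())
cv2.imwrite('pics/c4.png',cv2.resize(f['frame'][110:225,320:450],None,fx=4,fy=4,interpolation=cv2.INTER_CUBIC))
go([.549,.271,.249],2.936+1.5708)
```

```text
{'t': np.float64(10.15), 'eef_pos': array([0.5481, 0.2705, 0.3154]), 'ee_rot': array([ 3.1396e+00, -2.3000e-03, -1.7781e+00]), 'force': array([ 0.1256,  0.5206, -0.6211]), 'width': np.float64(0.0657), 'q': array([ 7.776e-01,  3.261e-01, -2.519e-01, -5.000e-04, -9.959e-01,
       -9.846e-01])}
[0.55129495 0.2688669  0.10727007] 63
offset cm [-0.05 -0.06  6.73] turn -0.1
```

View pics/c4.png

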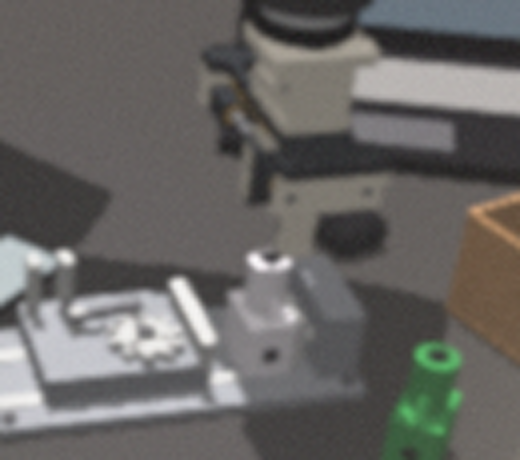

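Crop: the boss (270,260) is right under the open gripper, whose fingers lie along vice x. The carriage is still drawn back. Descend and grip.

Call:
send_rows(motion=[{"offset": [0,0,2],"turn": 0},{"offset": [0,0,4],"turn": 0},{"offset": [0,0,5.5],"turn": 0},{"offset": [0,0,6.5],"turn": 0},{"offset": [0,0,6.5],"turn": 0}])

```text
t: 10.7
eef_pos: [0.5482, 0.2706, 0.2511]
ee_rot: [3.14, -0.002, -1.777]
force: [0.4, -0.3, -0.3]
width: 0.0659
```

Call:
send_rows(motion=[{"offset": [0,0,0],"turn": 0},{"offset": [0,0,0],"turn": 0},{"offset": [0,0,0],"turn": 0},{"offset": [0,0,0],"turn": 0},{"offset": [0,0,0],"turn": 0},{"offset": [0,0,0],"turn": 0},{"offset": [0,0,0],"turn": 0}], hand=-0.8, squeeze=30)

```text
t: 11.4
eef_pos: [0.5484, 0.2707, 0.2525]
ee_rot: [3.142, -0.0, -1.776]
force: [-1.8, -0.6, 4.2]
width: 0.0315
```

Call:
send_rows(motion=[{"offset": [0,0,-0.5],"turn": 0},{"offset": [0,0,-1.5],"turn": 0},{"offset": [0,0,-3],"turn": 0},{"offset": [0,0,-5],"turn": 0},{"offset": [0,0,-7],"turn": 0},{"offset": [0,0,-9],"turn": 0},{"offset": [0,0,-10],"turn": 0},{"offset": [0,0,-10],"turn": 0}])

```text
t: 12.2
eef_pos: [0.5488, 0.2711, 0.3541]
ee_rot: [-3.14, 0.003, -1.776]
force: [0.6, 0.3, -2.6]
width: 0.0315
```

```bash
python3 -c "
from h import *
st();go([.571,-.211,.345],-1.777)"
```

```text
{'t': np.float64(12.2), 'eef_pos': array([0.5488, 0.2711, 0.3541]), 'ee_rot': array([-3.1395e+00,  2.7000e-03, -1.7762e+00]), 'force': array([ 0.5936,  0.3132, -2.6257]), 'width': np.float64(0.0315), 'q': array([ 7.7760e-01,  2.9170e-01, -2.0510e-01,  2.0000e-04, -1.0706e+00,
       -9.8310e-01])}
offset cm [ 46.74 -12.01   0.91] turn 0.0
```

Call:
send_rows(motion=[{"offset": [2,-0.5,0],"turn": 0},{"offset": [5,-1.3,0],"turn": 0},{"offset": [8.5,-2.2,0],"turn": 0},{"offset": [12,-3.1,0],"turn": 0},{"offset": [15.5,-4,0],"turn": 0},{"offset": [19,-4.9,0],"turn": 0},{"offset": [22.5,-5.8,0],"turn": 0},{"offset": [26,-6.7,0],"turn": 0}])

```text
t: 13.0
eef_pos: [0.5602, 0.0006, 0.3511]
ee_rot: [3.14, -0.001, -1.777]
force: [0.2, 0.2, -2.0]
width: 0.0311
```

Call:
send_rows(motion=[{"offset": [3.5,-0.9,0],"turn": 0},{"offset": [7,-1.8,0],"turn": 0},{"offset": [10.5,-2.7,0],"turn": 0},{"offset": [14,-3.6,0],"turn": 0},{"offset": [17,-4.4,0],"turn": 0},{"offset": [19.5,-5,0],"turn": 0},{"offset": [20.5,-5.3,0],"turn": 0},{"offset": [20.5,-5.3,0],"turn": 0}])

```text
t: 13.8
eef_pos: [0.5704, -0.2103, 0.3509]
ee_rot: [3.14, -0.0, -1.779]
force: [0.4, 0.5, -1.5]
width: 0.0318
```

Run:
```python
from h import *
st();go([.571,-.211,.275],-1.777)
f=grab('scene');P=cloud(f);s=load('scene')
cv2.imwrite('pics/c5.png',cv2.resize(f['frame'][90:275,180:430],None,fx=3,fy=3,interpolation=cv2.INTER_CUBIC))
```

```text
{'t': np.float64(13.8), 'eef_pos': array([ 0.5704, -0.2103,  0.3509]), 'ee_rot': array([ 3.1395e+00, -2.0000e-04, -1.7787e+00]), 'force': array([ 0.4206,  0.5164, -1.4514]), 'width': np.float64(0.0318), 'q': array([-3.2400e-02,  2.8950e-01, -2.1590e-01, -2.0000e-04, -1.0674e+00,
       -1.7550e-01])}
offset cm [ 0.05 -0.07  7.59] turn -0.1
```

View pics/c5.png

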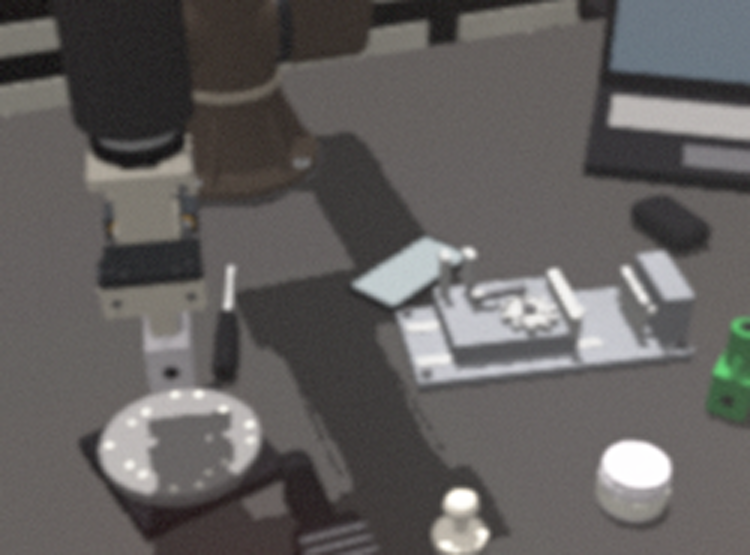

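Crop: the part hangs upright over the grey disc (180,440 in the crop), with nothing in the way. Lower it, then creep.

Call:
send_rows(motion=[{"offset": [0,0,1.5],"turn": 0},{"offset": [0,0,3.5],"turn": 0},{"offset": [0,0,5],"turn": 0},{"offset": [0,0,6.2],"turn": 0},{"offset": [0,0,7],"turn": 0},{"offset": [0,0,7.3],"turn": 0},{"offset": [0,0,7.3],"turn": 0}])

```text
t: 14.55
eef_pos: [0.5711, -0.2086, 0.2791]
ee_rot: [3.141, -0.0, -1.776]
force: [0.7, -0.5, -1.7]
width: 0.0316
```

Call:
send_rows(motion=[{"offset": [0,0,0.1],"turn": 0},{"offset": [0,0,0.2],"turn": 0},{"offset": [0,0,0.3],"turn": 0},{"offset": [0,0,0.4],"turn": 0},{"offset": [0,0,0.5],"turn": 0},{"offset": [0,0,0.5],"turn": 0}])

```text
t: 15.15
eef_pos: [0.571, -0.2089, 0.2741]
ee_rot: [3.141, -0.0, -1.776]
force: [-0.3, -0.4, -1.8]
width: 0.0315
```

Call:
send_rows(motion=[{"offset": [0,0,0.1],"turn": 0},{"offset": [0,0,0.2],"turn": 0},{"offset": [0,0,0.3],"turn": 0},{"offset": [0,0,0.3],"turn": 0}])

```text
t: 15.55
eef_pos: [0.571, -0.2089, 0.2711]
ee_rot: [3.141, 0.0, -1.776]
force: [0.5, -0.2, -1.4]
width: 0.0316
```

Call:
send_rows(motion=[{"offset": [0,0,0.05],"turn": 0},{"offset": [0,0,0.1],"turn": 0},{"offset": [0,0,0.15],"turn": 0},{"offset": [0,0,0.15],"turn": 0}])

```text
t: 15.95
eef_pos: [0.571, -0.2089, 0.2705]
ee_rot: [-3.141, -0.0, -1.776]
force: [-1.0, 2.0, 4.5]
width: 0.0315
```

Contact at TCP z 0.2705, as predicted, with a light 4.5 N. Release and rise.

Call:
send_rows(motion=[{"offset": [0,0,0],"turn": 0},{"offset": [0,0,0],"turn": 0},{"offset": [0,0,0],"turn": 0},{"offset": [0,0,0],"turn": 0},{"offset": [0,0,0],"turn": 0}], hand=0.5)

```text
t: 16.45
eef_pos: [0.5711, -0.2089, 0.2697]
ee_rot: [3.142, -0.0, -1.776]
force: [0.5, -0.0, -1.1]
width: 0.0637
```

Call:
send_rows(motion=[{"offset": [0,0,-1.5],"turn": 0},{"offset": [0,0,-4],"turn": 0},{"offset": [0,0,-7],"turn": 0},{"offset": [0,0,-10],"turn": 0},{"offset": [0,0,-13],"turn": 0},{"offset": [0,0,-13],"turn": 0}])

```text
t: 17.05
eef_pos: [0.572, -0.2092, 0.4047]
ee_rot: [-3.134, -0.0, -1.776]
force: [0.3, -0.6, 0.0]
width: 0.0658
```

Call:
send_rows(motion=[{"offset": [-3,0,0],"turn": 0},{"offset": [-7,0,0],"turn": 0},{"offset": [-11,0,0],"turn": 0},{"offset": [-15,0,0],"turn": 0},{"offset": [-18,0,0],"turn": 0},{"offset": [-20,0,0],"turn": 0},{"offset": [-20,0,0],"turn": 0},{"offset": [-20,0,0],"turn": 0}])

```text
t: 17.85
eef_pos: [0.6118, -0.0127, 0.3992]
ee_rot: [3.141, -0.0, -1.775]
force: [0.4, -0.0, 0.8]
width: 0.0656
```

Run:
```python
from h import *
st()
for n in('top','scene'):
    f=grab(n);P=cloud(f)
    k=(np.hypot(P[...,0]-.571,P[...,1]+.21)<.06)&(P[...,2]>.115)&(P[...,2]<.14);print(n,'boss top',P[k].mean(0).round(4),k.sum())
    cv2.imwrite(f'pics/{n}9.png',f['frame'])
    for a,b,nm in((.545,.27,'vice'),):
        k=(P[...,2]>.085)&(P[...,2]<.0985)&(np.hypot(P[...,0]-.465,P[...,1]-.122)<.05);print('post/tab mean',P[k].mean(0).round(4),k.sum())
a=cv2.resize(cv2.imread('pics/top9.png')[160:250,200:450],None,fx=3,fy=3,interpolation=cv2.INTER_CUBIC);b=cv2.resize(cv2.imread('pics/scene9.png')[165:275,190:440],None,fx=3,fy=3,interpolation=cv2.INTER_CUBIC)
cv2.imwrite('pics/c6.png',np.vstack([a,b]))
```

```text
{'t': np.float64(17.85), 'eef_pos': array([ 0.6118, -0.0127,  0.3992]), 'ee_rot': array([ 3.1408e+00, -4.0000e-04, -1.7753e+00]), 'force': array([ 0.4032, -0.024 ,  0.8363]), 'width': np.float64(0.0656), 'q': array([ 2.9800e-01,  2.5970e-01, -1.4160e-01, -1.0000e-04, -1.1704e+00,
       -5.0250e-01])}
top boss top [ 0.5697 -0.2064  0.1233] 112
post/tab mean [0.4641 0.1204 0.0924] 43
scene boss top [ 0.5752 -0.2073  0.1238] 100
post/tab mean [0.4661 0.1204 0.0928] 39
```

View pics/c6.png

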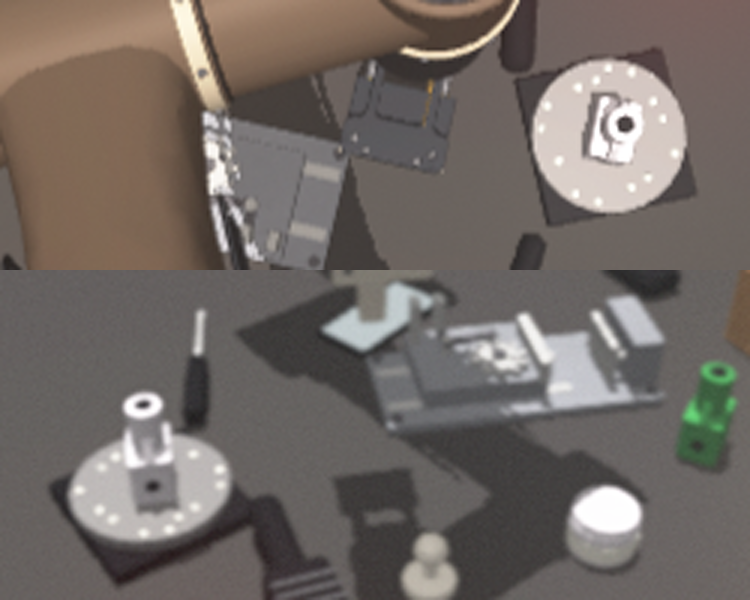

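Crop: the part stands upright near the disc centre, about 4 mm off in the depth measurements of both views, with its boss top at 0.124 m (expected 0.125). The jaw is back about 33–35 mm, and the arm is clear of everything. Handing in.

```bash
python3 -c "
from h import *
print(job_done());st()"
```

```text
the job is handed in; nothing more can be done
None
the job is handed in; nothing more can be done
```

The pedestal is out of the vice and standing upright on the grey turntable. The job was handed in at about 18 s of the 56 s, and no verdict was reported.

- **Letting off the vice:** I squeezed tab and post at 25 N and pushed the jaw on. The wrist force peaked at about 15 N before the pawl came off, when the width across tab and post dropped from 39 to 35 mm.
- **Drawing back and lifting:** I drew the jaw back about 33 mm, and a picture showed the part still upright. I then gripped the boss along vice x and lifted it out.
- **Setting down:** The part touched the disc at about 4.5 N, at the height I had predicted.

**Last checks:**
- Both views put the boss about 4 mm from the disc centre (limit 20 mm), with its top at 0.123–0.124 m against 0.125 m expected.
- Tab and post stayed where I had drawn them back.
- The arm was clear, with wrist force under 1 N.
- The two cameras disagreed by about 6 mm in x, for the boss and for the disc alike, so the offset between them holds.
- The bystanders in the last crops looked undisturbed. I did not measure them, and not all of them were in view.

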